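# Fit the filter cartridge to the fume extractor and lock it

### The job

Take the filter cartridge out of its rack bay and stand it upright on the blue work mat; let go, take a new hold on its other pair of sides, and seat it fully home on the two pegs of the fume extractor between the guide cheeks (either way round). Only when it is seated and released, throw the locking lever all the way over to its far stop. Do not tip over the cartridge or the canister, dispenser bottle or jar standing about.

Things in the scene. Friction and masses are not known exactly. Their poses are not given: they have to be found in the camera images.
- cartridge: White plastic filter cartridge in one of the two rack bays: upright block 52 (its x) x 60 (y) x 110 mm tall, about 350 g, grey pleats on its x faces, dark grille on top. Origin: centre of underside, z up. Two holes underneath, 15 mm wide, 22 deep, at y = -15 and +15 mm. Fingers reach only its x faces in the rack (52 mm grasp) and only its y faces on the extractor (60 mm grasp).
- rack: Fixed metal rack, origin at the centre of its underside. Base 90 mm (x) by 168 mm (y), 20 mm thick (the bay floor); three upright dividers 8 mm thick at y = -80, 0, +80 mm, 76 mm long in x, tops 126 mm above the table. Two bays 72 mm wide centred at y = -40 and +40 mm, open above and at both x ends.
- mat: Fixed blue work mat, 200 mm (x) by 140 mm (y), 3 mm thick; origin at the centre of its underside. A pair of flat tweezers (130 mm long, 7 mm high) lies across it along y, about 80 mm from the centre towards the robot (x = -80 mm); the rest is free.
- extractor: Fixed grey fume extractor base, 150 mm (x) by 220 mm (y, from -122 to +98 mm), 45 mm high; origin on its underside. The cartridge dock (point seat) is at y = +40 mm, the lever at y = -70 mm, x = 0.
- seat (a point): Centre of the dock on the extractor's top, 45 mm above the table; extractor's axes. Two steel pegs, 12 mm diameter, 18 mm high, tapered tips, at y = -15 and +15 mm. Two aluminium guide cheeks at x = -35 and +35 mm: 8 mm thick, 62 mm between, 36 mm wide in y, 104 mm high. Home: the cartridge's origin is at this point, its y axis along this y (either way round).
- lock (a joint): Steel locking lever on the extractor, 0 to 1.0 rad. At 0 it leans towards the extractor's -x by 0.5 rad, at 1.0 (far stop, locked) it leans towards +x by 0.5 rad. It stays where it is left.
- lock_tip (a point): Centre of the 26 mm ball at the end of the locking lever (rod 10 mm thick), 80 mm from its pivot, which lies 22 mm above the extractor top; it moves with the lever in the extractor's x-z plane. The axis of the pivot is along the extractor's y.
- canister: Bystander: closed metal can, 54 mm in diameter, 100 mm tall, standing in the rack's other bay. Origin: centre of its underside, z up.
- dispenser: Bystander: clear bottle, 64 mm in diameter, 120 mm tall. Origin: centre of its underside, z up.
- jar: Bystander: white jar, 54 mm in diameter, 75 mm tall. Origin: centre of its underside, z up.

How it is judged:
By the outcome, as a careful person would: the job done as asked, in the order asked, and still so for the second after the job is handed in, with the robot touching nothing.
It also fails if it takes over 72 s, if anything falls off the work surface, if the arm or the gripper's body presses on something with over 40 N, if the wrist force passes 120 N, or if a joint passes its speed limit or range.

### The arm

A 6-joint arm with a two-finger parallel gripper is mounted at the origin on the work surface. World frame = base frame: x ahead of the robot, y to its left, z up, the work surface at z = 0. Lengths are in mm, angles in rad, forces in N, time in s.
With the tool pointing down it reaches from about 350 to 775 mm from the base axis. Payload 7.3 kg.
Tool frame: the origin (TCP) lies at the centre of the arm's flange, where the gripper is bolted on; the fingertips stand 178 mm ahead of it and the grasp point (between the pads) lies 159 mm ahead of it; z points along the fingers, y is the line along which they close (so a half turn about z gives the same grasp; the last joint's range is limited). The gripper opens to 92 mm and grips with 3 to 60 N. Pads are 19 mm wide; open, the fingers measure 130 mm over their backs; the gripper's body (75 mm by 190 mm) begins 47 mm behind the grasp point.
Start: joints at [-1.393, 0.342, 1.524, -0, 1.275, -0.146], TCP at [167.06, -497.714, 404.741] pointing down, gripper open.
Joint ranges: [-2.53, 2.53], [-0.77, 2.02], [0.04, 2.7], [-1, 4.14], [0.28, 2.66], [-3.11, 3.11]. Speed limits (rad/s): [2.57, 2.57, 3.14, 3.14, 3.14, 3.14].

### API

Orientations are given as [roll, pitch, yaw] about the fixed x, y, z axes, in that order (R = Rz(yaw) Ry(pitch) Rx(roll)).
In Python, from plant import * gives the robot as it stands. The module is installed in compiled form; this text tells all that it offers.
- The arm moves only by the shell command python3 -m inch 'ROWS'. ROWS is JSON, a list of rows, each a list of 5 numbers: the shift along the tool's x, y, z in m, then the turn about the tool's z in rad, then the opening, from 0 (shut) to 1 (fully open). In form: [[tx, ty, tz, spin, claw], ...]. A call has 1 to 8 rows; each row is the pose to reach, as a shift and turn from the pose commanded when the call began, along the tool's axes at that moment; what a row does not reach only later rows make up. A row lasts 1/12 s, in which the tool goes at most 41.7 mm and 7.16 degrees, less where a joint would pass 70% of its speed; a pose out of reach is approached as far as the arm can. A call with a gripper value outside its range is refused whole. The fingers move at their own pace and stop on an object; the grip force is fixed at half the most. Time passes only in rows, so rows that repeat a pose let the fingers close. It gives the time, the measured TCP pose, the force, the opening and the grip force at its end, in the units of the state.
- get_obs(): the state, without advancing time (a new reading comes with each control period).
- capture(name): name is "side" or "top"; returns a dict with "color" (480x640x3 uint8, red, green, blue), "intrinsics" (3x3 intrinsics, pixels), "pose" (4x4, takes a point from camera to world coordinates). Camera axes: x right, y down, z forward; pixel columns grow to the right and rows downward; lengths in mm; the calibration is good to about 2 mm. A picture is of the moment at which its call begins. There is no depth.
- close_job(): hands the job in; it is judged then, once.
Trained networks look in a picture, given as the dict that the camera call returned (one of the last four; its "shot" number tells which), for a name from the list of things; names that differ only in an ending like _2 or _b are one class to them, and where a whole thing is asked for, a point or a joint stands for the part that bears it (a point fixed in the world has none). Each returns a list of dicts, best first, with "conf" (0 to 1); they miss things now and then, are a little off and sometimes report something else, mostly with a low value. They report only what shows in the picture. A call takes as long as a camera call.
- look_for(picture, target): "rect" ([centre column, centre row, width, height] in pixels, round what is visible of it).
- trace(picture, target): "pixels" (480x640 bool, what is visible of it) and "rect" ([centre column, centre row, width, height] in pixels, round what is visible of it).
- tip_of(picture, target): "centre" ([column, row] in pixels: a listed point, or the origin of a listed thing).
The state is a dict: "time": time; "joint_positions": joint angles; "dq": joint speeds; "tau": joint torques, N m; "tool_pos": TCP position; "tcp_rot": TCP orientation; "contact_force": force on the tool from outside, world axes, zero at the start; "moment": the same for the moment, N m; "grip_width": finger opening in mm; "finger_force": force on a finger pad.
Only numpy, scipy, OpenCV 4.12 (cv2) and the standard library are available. Lean on these libraries where they do the work, as an engineer would, in place of code of your own. Each camera call takes 0.05 s, during which the arm holds its last target. There are 200 camera calls.

## Working session

There is one attempt and no reset: what is moved stays moved. The work goes in short steps, Python scripts to look and compute and a shell command to move; the robot and the scene stay as the last step left them, time stands still between calls to the robot, and variables do not carry over. Pictures are saved under pics/ and viewed, at most 10 in all, crops included, and the job is handed in when it is done.

```bash
mkdir -p pics; ls; cat > h.py <<'E'
from plant import *
import numpy as np, cv2
from scipy.spatial.transform import Rotation as R
def ray(p,uv):
    K=np.array(p["intrinsics"]);T=np.array(p["pose"])
    d=T[:3,:3]@np.linalg.solve(K,[uv[0],uv[1],1.]);return T[:3,3],d
def onz(p,uv,z):
    o,d=ray(p,uv);return (o+d*(z-o[2])/d[2])[:3]
def proj(p,X):
    K=np.array(p["intrinsics"]);T=np.array(p["pose"])
    c=T[:3,:3].T@(np.array(X,float)-T[:3,3]);c=K@c;return c[:2]/c[2]
def save(p,n): cv2.imwrite("pics/"+n,cv2.cvtColor(p["color"],cv2.COLOR_RGB2BGR))
E
python3 - <<'E'
from h import *
o=get_obs();print({k:np.round(v,3) for k,v in o.items()})
P={n:capture(n) for n in("side","top")}
for n,p in P.items():
    save(p,n+"0.png");print(n,np.round(p["pose"],3).tolist(),np.round(p["intrinsics"],1).tolist())
    for t in "cartridge rack mat extractor seat lock_tip canister dispenser jar".split():
        z={"seat":45,"cartridge":20,"canister":20,"lock_tip":137}.get(t,0)
        for r in tip_of(p,t)[:2]: print(n,t,np.round(r["centre"],1),round(r["conf"],2),np.round(onz(p,r["centre"],z),1))
E
```

```text
pics
{'time': np.float64(0.0), 'joint_positions': array([-1.393,  0.343,  1.525,  0.   ,  1.275, -0.146]), 'dq': array([ 0.002,  0.002, -0.   , -0.001,  0.   ,  0.   ]), 'tau': array([-1.0000e-03, -4.3125e+01, -2.4423e+01,  7.2000e-02,  5.6000e-02,
       -0.0000e+00]), 'tool_pos': array([ 167.025, -497.585,  404.052]), 'tcp_rot': array([-3.14 , -0.   ,  0.324]), 'contact_force': array([ 0.655, -0.303, -0.49 ]), 'moment': array([-0.042,  0.023, -0.012]), 'finger_force': np.float64(0.0), 'grip_width': np.float64(91.625)}
side [[-0.911, -0.241, 0.335, 142.299], [-0.412, 0.569, -0.712, 975.326], [-0.019, -0.786, -0.617, 952.179], [0.0, 0.0, 0.0, 1.0]] [[623.5, 0.0, 322.2], [0.0, 623.5, 241.1], [0.0, 0.0, 1.0]]
side rack [390.2 215.6] 0.96 [ 539.5 -289.2    0. ]
side mat [357.8 290.4] 0.76 [510.9   9.6   0. ]
side extractor [316.6 378.6] 0.84 [491.  273.6  -0. ]
side seat [308.6 380.4] 0.89 [486.3 316.4  45. ]
side lock_tip [344.7 305.2] 0.55 [465.2 196.  137. ]
side dispenser [229.7 304.8] 0.67 [752.1 163.4  -0. ]
side jar [273.2 271. ] 0.83 [717.1  25.3   0. ]
side jar [360. 287.] 0.34 [510.5  -2.8   0. ]
top [[-0.028, -0.989, 0.145, 433.93], [-1.0, 0.029, 0.003, -20.661], [-0.007, -0.145, -0.989, 1354.249], [0.0, 0.0, 0.0, 1.0]] [[553.7, 0.0, 318.2], [0.0, 553.7, 237.0], [0.0, 0.0, 1.0]]
top cartridge [446.3 268. ] 0.67 [ 544.8 -323.    20. ]
top rack [428.7 276.8] 0.57 [ 526.2 -283.3    0. ]
top mat [312.4 282. ] 0.9 [521.8   1.    0. ]
top extractor [201.5 297.3] 0.73 [492.4 272.2   0. ]
top seat [177.7 297.9] 0.55 [490.6 318.6  45. ]
top seat [217.2 307.1] 0.21 [466.4 225.5  45. ]
top lock_tip [219.8 310.1] 0.54 [457.5 202.5 137. ]
top canister [414.8 284.2] 0.55 [ 508.1 -245.1   20. ]
top dispenser [241.1 191.9] 0.93 [752.2 173.4   0. ]
top jar [300.6 206.7] 0.79 [710.   25.3   0. ]
top jar [180.7 299.7] 0.65 [488.  322.9   0. ]
```

View pics/side0.png

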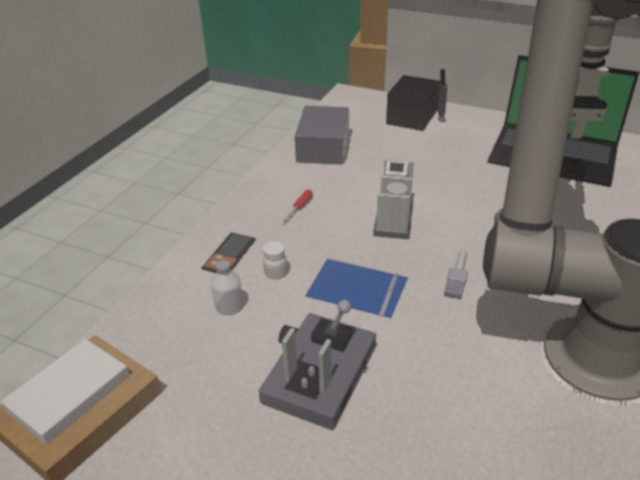

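View pics/top0.png

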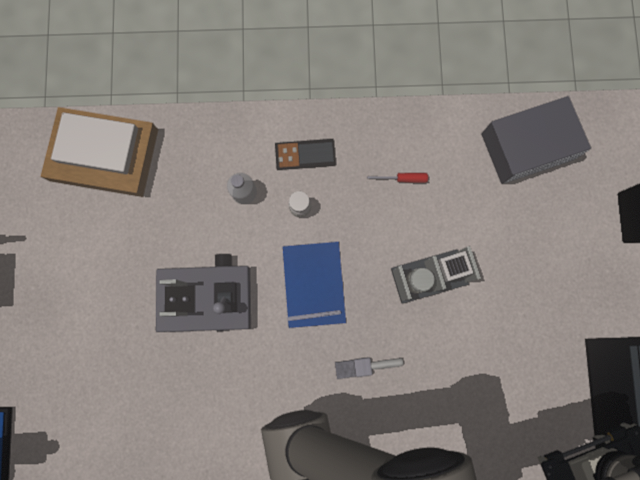

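Side view: cartridge in the rack's far bay (397,165), mat (357,287), extractor (320,365), ball (344,306). Top view: cartridge grille (457,265), canister (421,280), pegs (171,299) and (187,299), and a bare mat apart from the tweezers. I'll fit the poses by silhouette.

```bash
cat > fit.py <<'E'
from h import *
from scipy.optimize import minimize
def box(x0,x1,y0,y1,z0,z1): return np.array([[x,y,z] for x in(x0,x1) for y in(y0,y1) for z in(z0,z1)],float)
def cyl(cx,cy,r,z0,z1): return np.array([[cx+r*np.cos(a),cy+r*np.sin(a),z] for a in np.linspace(0,6.28,24) for z in(z0,z1)])
CART=[box(-26,26,-30,30,0,110)]
def rackm(s): return [box(-45,45,-84,84,0,20)]+[box(-38,38,y-4,y+4,0,126) for y in(-80,0,80)]+[box(-26,26,s*40-30,s*40+30,20,130),cyl(0,-s*40,27,20,120)]
EXT=[box(-75,75,-122,98,0,45)]+[box(x-4,x+4,22,58,45,149) for x in(-35,35)]
MAT=[box(-100,100,-70,70,0,3)]
S=4
def sil(p,parts,q):
    c,s=np.cos(q[2]),np.sin(q[2]);m=np.zeros((480,640),np.uint8)
    m=np.zeros((480*S,640*S),np.uint8)
    for b in parts:
        X=b@np.array([[c,s,0],[-s,c,0],[0,0,1]])+[q[0],q[1],q[3] if len(q)>3 else 0]
        uv=np.array([proj(p,x) for x in X]);h=cv2.convexHull(((uv+.5)*S).astype(np.float32)).astype(int)
        cv2.fillConvexPoly(m,h,1)
    return cv2.resize(m.astype(np.float32),(640,480),interpolation=cv2.INTER_AREA)
def fit(views,parts,q0,z=0):
    def cost(q):
        e=0
        for p,m in views:
            s=sil(p,parts,[*q,z]);e+=np.abs(s-m).sum()/m.sum()
        return e
    r=minimize(cost,q0,method="Nelder-Mead",options=dict(initial_simplex=[q0]+[np.add(q0,d) for d in([12,0,0],[0,12,0],[0,0,.12])],xatol=.1,fatol=1e-4,maxiter=150))
    return r.x,r.fun
def mask(p,names):
    m=np.zeros((480,640),bool)
    for n in names:
        r=trace(p,n)
        if r: m|=r[0]["pixels"]
        print(n,[(round(a["conf"],2),np.round(a["rect"]).tolist()) for a in r[:2]])
    return m.astype(np.float32)
E
cat > a.py <<'E'
from fit import *
P=[capture("side"),capture("top")]
out={}
for k,names,parts,q0 in(("rack",["rack","cartridge","canister"],rackm(-1),[530,-285,.2]),("mat",["mat"],MAT,[516,4,0.05]),("ext",["extractor"],EXT,[491,273,0.])):
    V=[(p,mask(p,names)) for p in P]
    for v in (V,V[:1],V[1:]):
        q,f=fit(v,parts,q0);print(k,np.round(q,3),round(f,3))
        if v is V: out[k]=q
ims=[]
for p,(r0,c0) in zip(P,((130,240),(220,140))):
    im=cv2.resize(p["color"],None,fx=4,fy=4,interpolation=cv2.INTER_CUBIC)[:,:,::-1].copy()
    for k,parts in(("rack",rackm(-1)),("mat",MAT),("ext",EXT)):
        m=(cv2.resize(sil(p,parts,out[k]),None,fx=4,fy=4)>.5).astype(np.uint8)
        cs,_=cv2.findContours(m,cv2.RETR_LIST,cv2.CHAIN_APPROX_NONE);cv2.drawContours(im,cs,-1,(0,0,255),1)
    ims.append(im)
cv2.imwrite("pics/ov_side.png",cv2.resize(ims[0][600:1720,1000:1720],None,fx=.5,fy=.5)); cv2.imwrite("pics/ov_top.png",cv2.resize(ims[1][940:1400,560:2000],(800,256)))
E
python3 a.py
```

```text
rack [(0.82, [393.0, 202.0, 42.0, 86.0])]
cartridge [(0.51, [396.0, 168.0, 23.0, 12.0]), (0.5, [393.0, 201.0, 41.0, 79.0])]
canister [(0.78, [397.0, 190.0, 22.0, 12.0])]
rack [(0.78, [438.0, 275.0, 89.0, 58.0])]
cartridge [(0.68, [456.0, 267.0, 36.0, 34.0])]
canister [(0.64, [421.0, 282.0, 27.0, 25.0])]
rack [ 5.2786e+02 -2.8187e+02  2.4800e-01] 0.098
rack [ 5.26760e+02 -2.80357e+02  2.54000e-01] 0.037
rack [ 5.28608e+02 -2.82375e+02  2.50000e-01] 0.053
mat [(0.58, [356.0, 290.0, 99.0, 59.0])]
mat [(0.72, [313.0, 284.0, 62.0, 90.0])]
mat [ 5.17727e+02 -2.31400e+00  5.60000e-02] 0.172
mat [ 5.16841e+02 -3.88000e-01  5.10000e-02] 0.088
mat [ 5.1794e+02 -2.6420e+00  6.1000e-02] 0.069
extractor [(0.79, [318.0, 368.0, 119.0, 134.0])]
extractor [(0.95, [204.0, 293.0, 92.0, 81.0])]
ext [4.89712e+02 2.72871e+02 2.10000e-02] 0.156
ext [4.89758e+02 2.70030e+02 2.00000e-02] 0.087
ext [4.89313e+02 2.73144e+02 1.90000e-02] 0.064
```

View pics/ov_side.png

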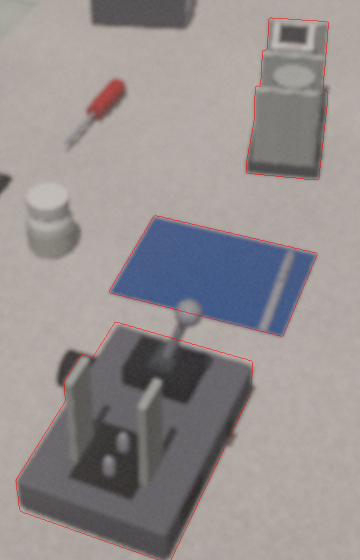

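View pics/ov_top.png

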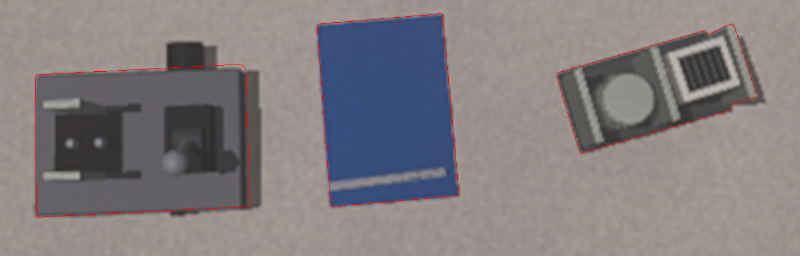

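Both overlays hug the objects. Extractor, mat and rack outlines all match, with the extractor's knob at about (185,55) in the second. Next the cartridge top face and the pegs.

```bash
cat > b.py <<'E'
from fit import *
t=capture("top");s=capture("side")
# white frame of cartridge top: bright pixels near
g=cv2.resize(t["color"],None,fx=4,fy=4,interpolation=cv2.INTER_CUBIC).min(axis=2)
roi=np.zeros_like(g);roi[245*4:288*4,438*4:476*4]=1
m=((g>185)&(roi>0)).astype(np.uint8)
cs,_=cv2.findContours(m,cv2.RETR_EXTERNAL,cv2.CHAIN_APPROX_NONE);c=max(cs,key=cv2.contourArea)
b=cv2.boxPoints(cv2.minAreaRect(c))
W=np.array([onz(t,(q+.5)/4-.5,130) for q in b]);print(np.round(W,1).tolist(),W.mean(0),[np.linalg.norm(W[i]-W[i-1]) for i in range(4)])
e=W[1]-W[0];print("angle",np.arctan2(e[1],e[0]))
for k in ("top","side"):
    p=t if k=="top" else s
    for n,z in(("seat",45),("lock_tip",137)):
        print(k,n,[(np.round(onz(p,r["centre"],z),1).tolist(),round(r["conf"],2)) for r in tip_of(p,n)[:2]])
    print(k,[np.round(proj(p,[490-.02*y,273+y,63]),1).tolist() for y in(25,55)])
cv2.imwrite("pics/pegs.png",np.hstack([cv2.resize(t["color"][270:325,150:210],None,fx=6,fy=6,interpolation=cv2.INTER_CUBIC)[:,:,::-1],cv2.resize(s["color"][350:405,280:340],None,fx=6,fy=6,interpolation=cv2.INTER_CUBIC)[:,:,::-1]]))
E
python3 b.py
```

```text
Traceback (most recent call last):
  File "b.py", line 7, in <module>
    cs,_=cv2.findContours(m,cv2.RETR_EXTERNAL,cv2.CHAIN_APPROX_NONE);c=max(cs,key=cv2.contourArea)
                                                                       ~~~^^^^^^^^^^^^^^^^^^^^^^^^
ValueError: max() iterable argument is empty
```

```bash
sed -i 's/^m=((g>185)/th=0.5*(int(g[roi>0].max())+150);print(g[roi>0].max(),th)\nm=((g>th)/' b.py; python3 b.py
```

```text
184 167.0
[[556.0, -286.9, 130.0], [573.0, -341.1, 130.0], [525.4, -354.2, 130.0], [508.5, -300.3, 130.0]] [ 540.70940151 -320.59801273  130.        ] [np.float64(49.2646790288346), np.float64(56.800743226221726), np.float64(49.36633221955863), np.float64(56.47756187654386)]
angle -1.2667077789612489
top seat [([486.4, 318.1, 45.0], 0.61), ([699.5, 27.0, 45.0], 0.4)]
top lock_tip [([456.3, 204.7, 137.0], 0.57)]
top [[184.5, 297.9], [171.7, 298.5]]
side seat [([487.2, 313.5, 45.0], 0.94)]
side lock_tip [([463.0, 196.5, 137.0], 0.8)]
side [[311.0, 366.2], [304.2, 378.2]]
```

View pics/pegs.png

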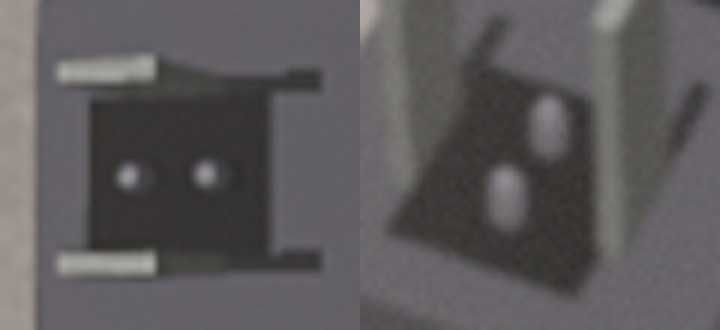

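Left crop (top view): peg tips at about (171.6,299.4) and (184.3,299.1), within 1 px of the fit. Right crop (side view): pegs at (311,366) and (304,378), matching the fit. Now approach the cartridge.

```bash
cat > go.py <<'E'
import sys
from h import *
# usage: go.py x y z psi -> shift in tool axes (m) and spin
def rel(x,y,z,psi):
    o=get_obs();Rm=R.from_euler("xyz",o["tcp_rot"]).as_matrix()
    d=Rm.T@(np.array([x,y,z])-o["tool_pos"])/1000
    s=-(psi-o["tcp_rot"][2]);s=(s+np.pi)%(2*np.pi)-np.pi
    print("t",round(float(o["time"]),2),"pos",np.round(o["tool_pos"],1),"rot",np.round(o["tcp_rot"],3),"F",np.round(o["contact_force"],1),"w",round(float(o["grip_width"]),1),"REL",np.round(d,4),"spin",round(s,4))
if __name__=="__main__": rel(*map(float,sys.argv[1:5]))
E
python3 go.py 540 -320.5 400 1.845
```

```text
t 2.0 pos [ 167.1 -497.7  404.7] rot [3.142 0.    0.324] F [-0.2 -0.2 -0.4] w 91.8 REL [ 0.4099 -0.0494  0.0047] spin -1.5212
```

```bash
python3 -m inch '[[0.02,-0.002,0,-0.08,1],[0.05,-0.006,0,-0.2,1],[0.09,-0.011,0,-0.32,1],[0.13,-0.016,0,-0.44,1],[0.17,-0.02,0,-0.56,1],[0.21,-0.025,0,-0.68,1],[0.25,-0.03,0,-0.8,1],[0.29,-0.035,0,-0.92,1]]'; python3 go.py 540 -320.5 400 1.845
```

```text
time: 2.67
tool_pos: [432.5, -371.0, 404.9]
tcp_rot: [3.141, 0.0, 1.25]
contact_force: [1.1, -1.5, 0.6]
grip_width: 91.7
finger_force: 0.0
t 2.67 pos [ 432.5 -371.   404.9] rot [3.141 0.    1.25 ] F [ 1.1 -1.5  0.6] w 91.7 REL [0.0819 0.0861 0.0049] spin -0.5953
```

```bash
python3 -m inch '[[0.03,0.03,0,-0.12,1],[0.055,0.058,0,-0.24,1],[0.072,0.076,0,-0.36,1],[0.082,0.086,0,-0.48,1],[0.082,0.086,0,-0.595,1],[0.082,0.086,0.03,-0.595,1],[0.082,0.086,0.05,-0.595,1],[0.082,0.086,0.05,-0.595,1]]'; python3 go.py 540 -320.5 254 1.845
```

```text
time: 3.33
tool_pos: [538.0, -321.5, 350.1]
tcp_rot: [-3.137, -0.007, 1.839]
contact_force: [0.0, 0.8, -1.2]
grip_width: 92.4
finger_force: 0.0
t 3.33 pos [ 538.  -321.5  350.1] rot [-3.137 -0.007  1.839] F [ 0.   0.8 -1.2] w 92.4 REL [-0.0002  0.0026  0.0961] spin -0.0058
```

```bash
python3 -m inch '[[0,0.002,0.01,0,1],[0,0.002,0.02,0,1],[0,0.002,0.02,0,1]]'; python3 go.py 540 -320.5 254 1.845; python3 - <<'E'
from h import *
a=capture("side")["color"][90:240,330:470];b=capture("top")["color"][200:320,380:540]
cv2.imwrite("pics/g1.png",np.hstack([cv2.resize(a,(420,450)),cv2.resize(b,(380,450))])[:,:,::-1])
E
```

```text
time: 3.58
tool_pos: [540.4, -321.7, 333.4]
tcp_rot: [-3.141, -0.001, 1.839]
contact_force: [-0.1, -0.8, -0.1]
grip_width: 91.8
finger_force: 0.0
t 3.58 pos [ 540.4 -321.7  333.4] rot [-3.141e+00 -1.000e-03  1.839e+00] F [-0.1 -0.8 -0.1] w 91.8 REL [ 0.0011 -0.      0.0794] spin -0.0063
```

View pics/g1.png

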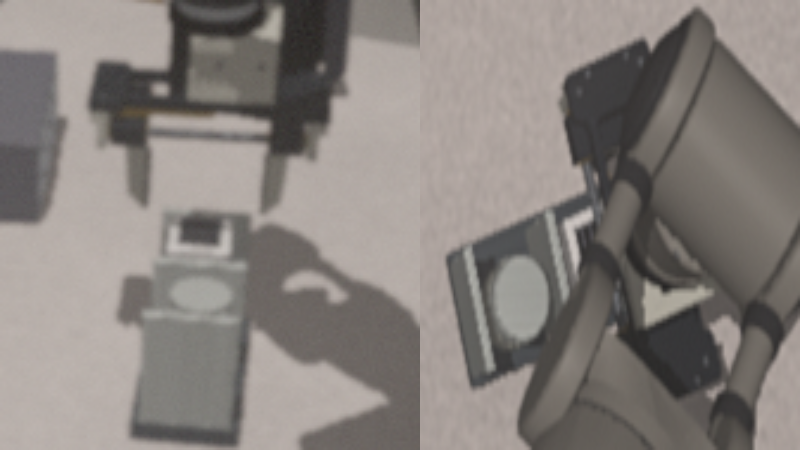

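The fingers straddle the cartridge: tips at (138,200) and (268,205), cartridge top at (205,235). Descend and close.

```bash
python3 -m inch '[[0.001,0,0.025,0,1],[0.001,0,0.05,0,1],[0.001,0,0.07,0,1],[0.001,0,0.079,0,1],[0.001,0,0.079,0,1],[0.001,0,0.079,0,0],[0.001,0,0.079,0,0],[0.001,0,0.079,0,0]]'; python3 -m inch '[[0,0,0,0,0],[0,0,0,0,0],[0,0,0,0,0],[0,0,0,0,0],[0,0,0,0,0],[0,0,0,0,0]]';python3 go.py 540 -320.5 400 1.845
```

```text
time: 4.35
tool_pos: [540.7, -321.1, 257.5]
tcp_rot: [3.14, 0.003, 1.839]
contact_force: [0.1, -1.1, -0.2]
grip_width: 76.4
finger_force: 0.0
time: 4.85
tool_pos: [540.5, -320.7, 256.2]
tcp_rot: [3.141, 0.001, 1.839]
contact_force: [1.1, 0.2, 2.0]
grip_width: 52.0
finger_force: 29.9
t 4.85 pos [ 540.5 -320.7  256.2] rot [3.141e+00 1.000e-03 1.839e+00] F [1.1 0.2 2. ] w 52.0 REL [ 0.0003 -0.0003 -0.1438] spin -0.0061
```

```bash
python3 -m inch '[[0,0,-0.005,0,0],[0,0,-0.018,0,0],[0,0,-0.038,0,0],[0,0,-0.06,0,0],[0,0,-0.085,0,0],[0,0,-0.11,0,0],[0,0,-0.13,0,0],[0,0,-0.14,0,0]]'; python3 go.py 540 5 396 1.845
```

```text
time: 5.52
tool_pos: [540.2, -320.8, 398.1]
tcp_rot: [3.14, 0.002, 1.839]
contact_force: [-0.0, -0.1, -3.5]
grip_width: 52.4
finger_force: 30.0
t 5.52 pos [ 540.2 -320.8  398.1] rot [3.140e+00 2.000e-03 1.839e+00] F [-0.  -0.1 -3.5] w 52.4 REL [0.3143 0.086  0.0016] spin -0.0063
```

```bash
python3 -m inch '[[0.006,0.002,0,0.02,0],[0.02,0.006,0,0.05,0],[0.042,0.012,0,0.08,0],[0.068,0.019,0,0.11,0],[0.096,0.027,0,0.14,0],[0.124,0.034,0,0.17,0],[0.152,0.042,0,0.2,0],[0.18,0.05,0,0.22,0]]'; python3 go.py 540 5 396 1.591
```

```text
time: 6.18
tool_pos: [540.3, -132.6, 394.4]
tcp_rot: [-3.139, -0.001, 1.617]
contact_force: [0.3, 0.2, -4.4]
grip_width: 52.2
finger_force: 30.0
t 6.18 pos [ 540.3 -132.6  394.4] rot [-3.139e+00 -1.000e-03  1.617e+00] F [ 0.3  0.2 -4.4] w 52.2 REL [ 0.1375  0.006  -0.0015] spin 0.0259
```

```bash
python3 -m inch '[[0.028,0.001,0,0.01,0],[0.055,0.002,0,0.02,0],[0.08,0.003,0,0.026,0],[0.102,0.004,0,0.026,0],[0.12,0.005,0,0.026,0],[0.132,0.006,0,0.026,0],[0.137,0.006,0,0.026,0],[0.137,0.006,0,0.026,0]]'; python3 -m inch '[[0,0,0.02,0,0],[0,0,0.04,0,0],[0,0,0.06,0,0],[0,0,0.08,0,0],[0,0,0.1,0,0],[0,0,0.115,0,0],[0,0,0.115,0,0],[0,0,0.115,0,0]]'; python3 go.py 540 5 239 1.591
cat > c.py <<'E'
from fit import *
import sys
P=[capture("side"),capture("top")]
o=get_obs();z=float(sys.argv[1]);q0=[float(v) for v in sys.argv[2:5]]
V=[]
for p in P:
    m=mask(p,["cartridge"]);V.append((p,m))
for v in (V[:1],V[1:]):
    if v[0][1].sum()>50: q,f=fit(v,CART,q0,z);print(np.round(q,3),round(f,3))
save(P[0],"s_%.1f.png"%o["time"])
E
python3 c.py 44 540 5 0.02
```

```text
time: 6.85
tool_pos: [540.2, 3.9, 395.1]
tcp_rot: [-3.14, -0.0, 1.594]
contact_force: [-0.3, 0.1, -3.2]
grip_width: 52.1
finger_force: 30.0
time: 7.52
tool_pos: [540.3, 2.2, 280.2]
tcp_rot: [-3.14, 0.0, 1.592]
contact_force: [0.4, -0.2, -2.6]
grip_width: 51.6
finger_force: 30.0
t 7.52 pos [540.3   2.2 280.2] rot [-3.14   0.     1.592] F [ 0.4 -0.2 -2.6] w 51.6 REL [ 0.0028 -0.0001  0.0412] spin 0.0007
cartridge [(0.65, [348.0, 250.0, 32.0, 56.0]), (0.65, [226.0, 289.0, 32.0, 53.0])]
cartridge []
[5.42429e+02 4.45600e+00 2.55000e-01] 0.23
```

```bash
python3 -m inch '[[0,0,0.015,0,0],[0,0,0.028,0,0],[0,0,0.035,0,0],[0,0,0.038,0,0],[0,0,0.04,0,0],[0,0,0.041,0,0],[0,0,0.041,0,0]]'; python3 go.py 540 5 239 1.591
```

```text
time: 8.3
tool_pos: [540.5, 3.2, 240.2]
tcp_rot: [3.141, 0.0, 1.593]
contact_force: [-0.1, 0.1, -4.7]
grip_width: 52.0
finger_force: 30.0
t 8.3 pos [540.5   3.2 240.2] rot [3.141 0.    1.593] F [-0.1  0.1 -4.7] w 52.0 REL [ 0.0018 -0.0004  0.0012] spin 0.0019
```

```bash
python3 -m inch '[[0,0,0.001,0,0],[0,0,0.002,0,0],[0,0,0.002,0,0]]'; python3 go.py 540 5 239 1.591
```

```text
time: 8.55
tool_pos: [540.6, 3.2, 239.1]
tcp_rot: [3.14, 0.0, 1.593]
contact_force: [-1.6, -1.3, 4.4]
grip_width: 51.7
finger_force: 30.0
t 8.55 pos [540.6   3.2 239.1] rot [3.14  0.    1.593] F [-1.6 -1.3  4.4] w 51.7 REL [ 0.0018 -0.0005  0.0001] spin 0.002
```

Contact made. Open and rise.

```bash
python3 -m inch '[[0,0,0,0,0.7],[0,0,0,0,0.9],[0,0,0,0,0.9],[0,0,0,0,0.9],[0,0,-0.015,0,0.9],[0,0,-0.04,0,1],[0,0,-0.07,0,1],[0,0,-0.1,0,1]]';  python3 -m inch '[[0,0,-0.005,0.12,1],[0,0,-0.005,0.24,1],[0,0,-0.005,0.36,1],[0,0,-0.005,0.48,1],[0,0,-0.005,0.6,1],[0,0,-0.005,0.72,1],[0,0,-0.005,0.84,1],[0,0,-0.005,0.96,1]]'; python3 go.py 540.6 3.2 239 0.022; python3 c.py 3 540 5 0.02
```

```text
time: 9.22
tool_pos: [540.1, 3.2, 338.4]
tcp_rot: [-3.14, -0.0, 1.593]
contact_force: [0.1, 0.4, 0.1]
grip_width: 91.2
finger_force: 0.0
time: 9.88
tool_pos: [540.3, 3.2, 342.7]
tcp_rot: [3.142, 0.0, 0.627]
contact_force: [0.7, -0.4, -0.5]
grip_width: 91.7
finger_force: 0.0
t 9.88 pos [540.3   3.2 342.7] rot [3.142 0.    0.627] F [ 0.7 -0.4 -0.5] w 91.7 REL [0.0003 0.0002 0.1037] spin 0.6049
cartridge [(0.86, [347.0, 265.0, 34.0, 57.0])]
cartridge []
[5.38525e+02 4.01900e+00 1.11000e-01] 0.075
```

```bash
python3 -m inch '[[0,0,0,0.12,1],[0,0,0,0.24,1],[0,0,0,0.36,1],[0,0,0,0.48,1],[0,0,0,0.605,1],[0,0,0,0.605,1],[0,0,0.005,0.605,1]]';  python3 go.py 540.3 3.2 239 0.022; python3 c.py 3 540 5 0.02
```

```text
time: 10.67
tool_pos: [540.5, 3.2, 338.4]
tcp_rot: [3.141, -0.002, 0.034]
contact_force: [0.7, -0.0, -0.3]
grip_width: 91.8
finger_force: 0.0
t 10.67 pos [540.5   3.2 338.4] rot [ 3.141e+00 -2.000e-03  3.400e-02] F [ 0.7 -0.  -0.3] w 91.8 REL [-0.0004 -0.0001  0.0994] spin 0.0117
cartridge [(0.73, [348.0, 265.0, 33.0, 50.0])]
cartridge []
[5.38868e+02 5.34600e+00 7.90000e-02] 0.05
```

```bash
python3 - <<'E'
import cv2,glob,os
f=max(glob.glob("pics/s_*.png"),key=os.path.getmtime);cv2.imwrite("pics/g2.png",cv2.resize(cv2.imread(f)[160:340,260:440],None,fx=3,fy=3))
E
```

```text
(no output)
```

View pics/g2.png

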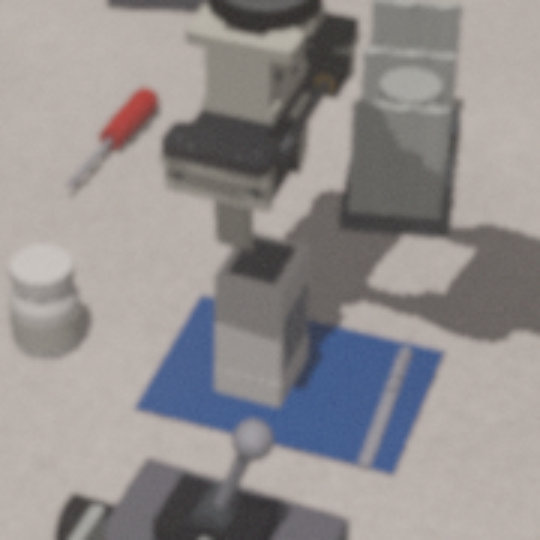

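The cartridge stands upright on the mat (crop 260,330) with the fingers above its y faces. Take the second hold.

```bash
python3 -m inch '[[0,0,0.02,0.012,1],[0,0,0.045,0.012,1],[0,0,0.07,0.012,1],[0,0,0.09,0.012,1],[0,0,0.1,0.012,1],[0,0,0.1,0.012,1],[0,0,0.1,0.012,0.8],[0,0,0.1,0.012,0]]'; python3 -m inch '[[0,0,0,0,0],[0,0,0,0,0],[0,0,0,0,0],[0,0,0,0,0],[0,0,0,0,0]]'; python3 go.py 540.3 3.2 400 0.02
```

```text
time: 11.53
tool_pos: [540.9, 3.1, 239.0]
tcp_rot: [3.141, -0.002, 0.016]
contact_force: [-0.2, -0.5, 0.3]
grip_width: 82.6
finger_force: 0.0
time: 11.95
tool_pos: [540.4, 3.2, 238.4]
tcp_rot: [3.141, -0.001, 0.016]
contact_force: [-0.8, 0.1, 4.9]
grip_width: 59.6
finger_force: 30.0
t 11.95 pos [540.4   3.2 238.4] rot [ 3.141e+00 -1.000e-03  1.600e-02] F [-0.8  0.1  4.9] w 59.6 REL [ 1.000e-04  0.000e+00 -1.616e-01] spin -0.0042
```

```bash
python3 -m inch '[[0,0,-0.005,0,0],[0,0,-0.02,0,0],[0,0,-0.042,0,0],[0,0,-0.068,0,0],[0,0,-0.095,0,0],[0,0,-0.122,0,0],[0,0,-0.148,0,0],[0,0,-0.17,0,0]]'; python3 go.py 489 313 413 0.02
```

```text
time: 12.62
tool_pos: [539.9, 3.3, 409.1]
tcp_rot: [3.142, 0.0, 0.016]
contact_force: [1.8, 0.1, -4.2]
grip_width: 59.7
finger_force: 29.9
t 12.62 pos [539.9   3.3 409.1] rot [3.142 0.    0.016] F [ 1.8  0.1 -4.2] w 59.7 REL [-0.046  -0.3105 -0.0039] spin -0.0042
```

```bash
python3 -m inch '[[0,-0.006,-0.004,0,0],[-0.002,-0.02,-0.004,0,0],[-0.006,-0.042,-0.004,0,0],[-0.01,-0.068,-0.004,0,0],[-0.014,-0.096,-0.004,0,0],[-0.018,-0.124,-0.004,0,0],[-0.022,-0.152,-0.004,0,0],[-0.026,-0.18,-0.004,0,0]]'; python3 go.py 489 313 413 0.02
```

```text
time: 13.28
tool_pos: [510.6, 184.4, 409.7]
tcp_rot: [3.141, 0.003, 0.016]
contact_force: [-0.6, -0.6, -4.7]
grip_width: 60.1
finger_force: 29.9
t 13.28 pos [510.6 184.4 409.7] rot [3.141e+00 3.000e-03 1.600e-02] F [-0.6 -0.6 -4.7] w 60.1 REL [-0.0196 -0.129  -0.0033] spin -0.0043
```

```bash
python3 -m inch '[[-0.004,-0.028,-0.003,0,0],[-0.008,-0.054,-0.003,0,0],[-0.012,-0.078,-0.003,0,0],[-0.015,-0.1,-0.003,0,0],[-0.018,-0.116,-0.003,0,0],[-0.0196,-0.126,-0.003,0,0],[-0.0196,-0.129,-0.003,0,0],[-0.0196,-0.129,-0.003,-0.004,0]]';python3 -m inch '[[0,0,0,0,0],[0,0,0,0,0]]'; python3 go.py 489 313 413 0.02; python3 c.py 177 489 313 0.02; python3 - <<'E'
import cv2,glob,os
f=max(glob.glob("pics/s_*.png"),key=os.path.getmtime);a=cv2.imread(f)
from h import *
t=capture("top")["color"][:,:,::-1]
cv2.imwrite("pics/g3.png",np.hstack([cv2.resize(a[230:430,240:400],None,fx=3,fy=3),cv2.resize(t[230:430,120:230],None,fx=3,fy=3)]))
E
```

```text
time: 13.95
tool_pos: [489.6, 311.9, 413.5]
tcp_rot: [3.141, 0.002, 0.021]
contact_force: [0.4, -0.7, -4.6]
grip_width: 60.0
finger_force: 29.9
time: 14.12
tool_pos: [490.1, 310.5, 414.4]
tcp_rot: [3.141, 0.0, 0.019]
contact_force: [-0.2, -0.8, -5.3]
grip_width: 59.7
finger_force: 29.9
t 14.12 pos [490.1 310.5 414.4] rot [3.141 0.    0.019] F [-0.2 -0.8 -5.3] w 59.7 REL [-0.001  -0.0025  0.0014] spin -0.0013
cartridge [(0.74, [307.0, 306.0, 46.0, 70.0]), (0.21, [340.0, 315.0, 21.0, 28.0])]
cartridge [(0.54, [158.0, 292.0, 8.0, 17.0]), (0.43, [315.0, 284.0, 68.0, 88.0])]
[4.86820e+02 3.11618e+02 1.62000e-01] 0.834
[ 4.87509e+02  2.75258e+02 -1.77000e-01] 10.522
```

View pics/g3.png

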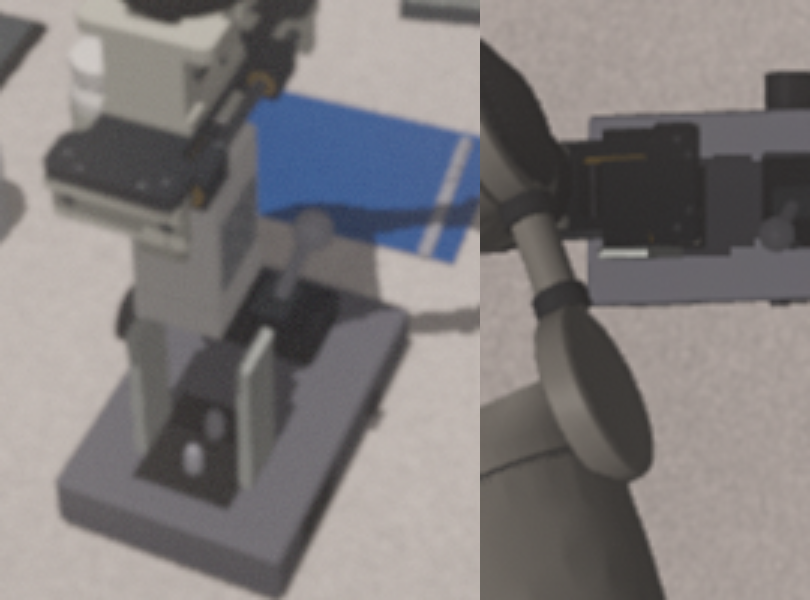

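The cartridge hangs upright above the cheeks, its bottom edge at about crop (175,328), with pegs visible at (193,458) and (215,420). I'll measure pegs, cheeks and the held cartridge in the same images for relative alignment.

```bash
cat > d.py <<'E'
from fit import *
t=capture("top");s=capture("side")
T0=cv2.imread("pics/top0.png").min(axis=2).astype(float)
S0=cv2.imread("pics/side0.png").min(axis=2).astype(float)
def blobs(I,c0,c1,r0,r1,th,n):
    k=8;g=cv2.resize(I[r0:r1,c0:c1],None,fx=k,fy=k,interpolation=cv2.INTER_CUBIC)
    l,_,st,ce=cv2.connectedComponentsWithStats((g>th).astype(np.uint8))[0:4]
    o=sorted(range(1,l),key=lambda i:-st[i][4])[:n]
    return [((ce[i]+.5)/k-.5+[c0,r0]).round(2).tolist()+[int(st[i][4])/k/k] for i in o]
print("cheeks top",blobs(T0,150,200,276,322,140,3))
for th in (80,95): print("pegs top",blobs(T0,165,192,290,308,th,3))
x,y=489,312.9
c,sn=np.cos(.02),np.sin(.02)
W=lambda a,b,z:[x+a*c-b*sn,y+a*sn+b*c,z]
print("pred cheeks",[proj(t,W(a,0,149)).round(2) for a in(35,-35)],"pegs z60",[proj(t,W(0,b,60)).round(2) for b in(15,-15)])
for th in (95,105): print("pegs side",blobs(S0,298,318,358,392,th,3))
print("pred pegs side z54",[proj(s,W(0,b,54)).round(2) for b in(15,-15)])
o=get_obs();p=o["tool_pos"];zb=p[2]-235.4;print("held bottom corners pred side",[proj(s,[p[0]+a,p[1]+b,zb]).round(2) for a,b in((26,30),(-26,30),(-26,-30))])
a=s["color"][320:355,275:335];b=S0[325:395,285:335]
cv2.imwrite("pics/g4.png",np.hstack([cv2.resize(a,(480,280),interpolation=cv2.INTER_CUBIC)[:,:,::-1]]))
E
python3 d.py
```

```text
cheeks top [[152.24, 300.12, 166.34375], [167.3, 281.21, 39.125], [167.25, 313.47, 35.75]]
pegs top [[183.86, 298.53, 14.328125], [170.93, 298.91, 13.6875]]
pegs top [[183.81, 298.53, 9.984375], [170.88, 298.9, 9.75]]
pred cheeks [array([167.78, 280.73]), array([168.08, 313.11])] pegs z60 [array([172.04, 298.62]), array([184.9 , 297.99])]
pegs side [[311.39, 360.13, 71.203125], [303.91, 382.0, 43.375], [310.94, 370.24, 40.765625]]
pegs side [[303.87, 381.52, 30.015625], [310.93, 369.75, 27.328125], [317.31, 359.38, 0.03125]]
pred pegs side z54 [array([304.54, 381.37]), array([311.25, 369.45])]
held bottom corners pred side [array([283.95, 333.96]), array([311.81, 343.05]), array([326.5 , 319.29])]
```

View pics/g4.png

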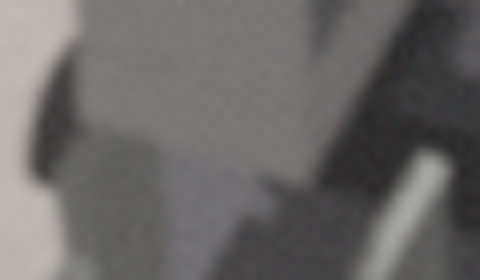

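```bash
python3 -m inch '[[0,-0.001,0.015,0,0],[0,-0.0015,0.035,0,0],[0,-0.0015,0.055,0,0],[0,-0.0015,0.075,0,0],[0,-0.0015,0.09,0,0],[0,-0.0015,0.102,0,0],[0,-0.0015,0.11,0,0],[0,-0.0015,0.112,0,0]]';python3 -m inch '[[0,0,0,0,0],[0,0,0,0,0]]'; python3 go.py 490.3 312 301.5 0.02; cat > e.py <<'E'
from h import *
s=capture("side");o=get_obs();p=o["tool_pos"];zb=p[2]-235.4
C=[proj(s,[p[0]+a*.9998-b*.02,p[1]+a*.02+b,zb]).round(2) for a,b in((26,30),(-26,30),(-26,-30))]
print("pred corners",C)
u,v=np.mean(C[:2],0).astype(int);r0,c0=v-25,u-40
a=cv2.resize(s["color"][r0:r0+50,c0:c0+80],None,fx=10,fy=10,interpolation=cv2.INTER_CUBIC)[:,:,::-1].copy()
for q in C: cv2.circle(a,tuple(((q+.5-[c0,r0])*10).astype(int)),4,(0,0,255),1)
print(c0,r0);cv2.imwrite("pics/g5.png",a)
E
python3 e.py
```

```text
time: 15.13
tool_pos: [489.5, 312.8, 301.2]
tcp_rot: [3.14, 0.002, 0.02]
contact_force: [-0.5, 0.6, -4.9]
grip_width: 60.0
finger_force: 29.9
time: 15.3
tool_pos: [490.0, 313.0, 303.5]
tcp_rot: [-3.141, -0.001, 0.02]
contact_force: [-0.8, -0.6, -3.6]
grip_width: 60.1
finger_force: 29.9
t 15.3 pos [490.  313.  303.5] rot [-3.141e+00 -1.000e-03  2.000e-02] F [-0.8 -0.6 -3.6] w 60.1 REL [0.0002 0.001  0.002 ] spin -0.0002
pred corners [array([287.05, 377.88]), array([313.52, 386.69]), array([326.68, 362.5 ])]
260 357
```

View pics/g5.png

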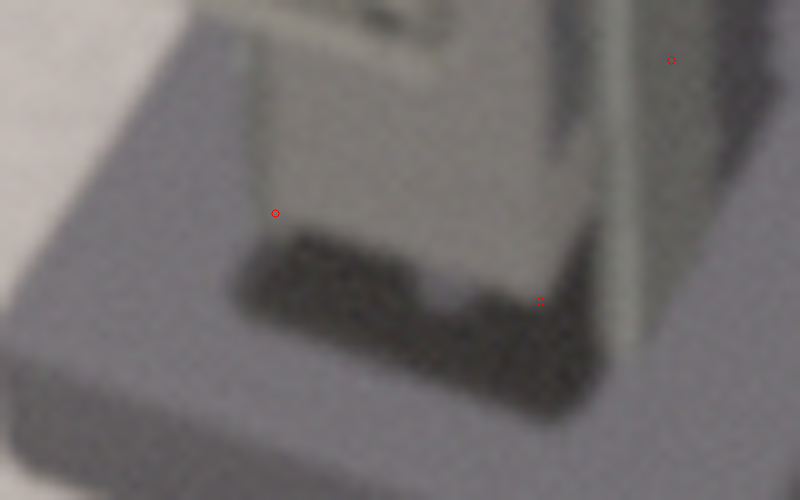

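Predicted bottom corners (275,213) and (540,301) match the edges seen; the front peg's base shows at (445,290). The alignment looks right, so lower gently while watching force.

```bash
python3 -m inch '[[-0.0005,0,0.003,0,0],[-0.0005,0,0.006,0,0],[-0.0005,0,0.008,0,0],[-0.0005,0,0.01,0,0],[-0.0005,0,0.01,0,0]]'; python3 go.py 489.5 313 280.4 0.02
```

```text
time: 15.77
tool_pos: [489.2, 313.1, 292.3]
tcp_rot: [-3.141, 0.0, 0.02]
contact_force: [-0.5, 1.5, -5.8]
grip_width: 59.9
finger_force: 29.9
t 15.77 pos [489.2 313.1 292.3] rot [-3.141  0.     0.02 ] F [-0.5  1.5 -5.8] w 59.9 REL [0.0003 0.0001 0.0119] spin -0.0003
```

```bash
python3 -m inch '[[0,0,0.003,0,0],[0,0,0.006,0,0],[0,0,0.008,0,0],[0,0,0.01,0,0],[0,0,0.011,0,0],[0,0,0.012,0,0],[0,0,0.012,0,0]]'; python3 go.py 489.5 313 280.4 0.02
```

```text
time: 16.35
tool_pos: [489.2, 313.1, 280.5]
tcp_rot: [-3.141, 0.0, 0.02]
contact_force: [-1.4, 3.4, -5.6]
grip_width: 60.0
finger_force: 29.9
t 16.35 pos [489.2 313.1 280.5] rot [-3.141  0.     0.02 ] F [-1.4  3.4 -5.6] w 60.0 REL [0.0003 0.0001 0.0001] spin -0.0003
```

```bash
python3 -m inch '[[0,-0.0000,0.0005,0,0],[0,0,0.001,0,0],[0,0,0.0015,0,0],[0,0,0.0015,0,0]]'; python3 go.py 489.5 313 280.4 0.02
```

```text
time: 16.68
tool_pos: [489.1, 313.1, 280.4]
tcp_rot: [-3.141, -0.001, 0.02]
contact_force: [-4.6, 1.8, 7.8]
grip_width: 59.9
finger_force: 29.9
t 16.68 pos [489.1 313.1 280.4] rot [-3.141e+00 -1.000e-03  2.000e-02] F [-4.6  1.8  7.8] w 59.9 REL [0.0004 0.0001 0.    ] spin -0.0001
```

Bottomed at the expected height. Release and rise.

```bash
python3 -m inch '[[0,0,-0.0005,0,0.7],[0,0,-0.0005,0,0.9],[0,0,-0.0005,0,0.9],[0,0,-0.0005,0,0.9],[0,0,-0.015,0,0.9],[0,0,-0.04,0,0.9],[0,0,-0.075,0,0.9],[0,0,-0.11,0,0.9]]'; python3 go.py 418 202.5 400 0.02; python3 - <<'E'
from fit import *
s=capture("side")
q,f=fit([(s,mask(s,["cartridge"]))],CART,[489,313,.02],45);print(q.round(2),round(f,2))
cv2.imwrite("pics/g6.png",cv2.resize(s["color"][230:430,240:400],None,fx=3,fy=3)[:,:,::-1])
E
```

```text
time: 17.35
tool_pos: [489.2, 312.6, 389.6]
tcp_rot: [3.14, 0.002, 0.02]
contact_force: [0.8, -0.0, -0.6]
grip_width: 82.9
finger_force: 0.0
t 17.35 pos [489.2 312.6 389.6] rot [3.14e+00 2.00e-03 2.00e-02] F [ 0.8 -0.  -0.6] w 82.9 REL [-0.0734  0.1087 -0.0101] spin -0.0004
cartridge [(0.95, [308.0, 360.0, 44.0, 69.0])]
[4.906e+02 3.167e+02 3.200e-01] 0.2
```

View pics/g6.png

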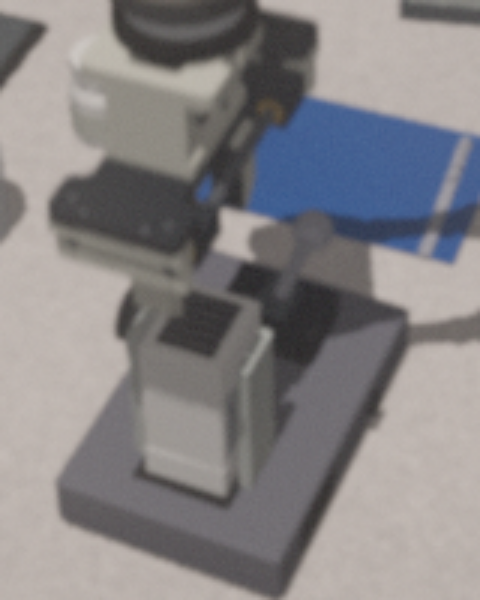

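The cartridge sits upright between the cheeks, flush on the base (bottom edge at about (190,485)); the lever ball is at (312,228). That has used up my pictures, so the rest goes by numbers. Now the lever.

```bash
python3 -m inch '[[-0.012,0.018,-0.01,0,0],[-0.03,0.045,-0.01,0,0],[-0.05,0.075,-0.01,0,0],[-0.068,0.1,-0.01,0,0],[-0.0735,0.109,-0.01,0,0],[-0.0735,0.109,-0.01,0,0],[-0.0735,0.109,-0.01,0,0],[-0.0735,0.109,-0.01,0,0]]'; python3 go.py 418 202.5 304 0.02; python3 - <<'E'
from h import *
for n in("side","top"):
    p=capture(n);print(n,[(np.round(onz(p,r["centre"],137),1).tolist(),round(r["conf"],2)) for r in tip_of(p,"lock_tip")[:2]])
E
```

```text
time: 18.12
tool_pos: [418.7, 203.1, 399.2]
tcp_rot: [-3.141, -0.001, 0.02]
contact_force: [-0.8, 0.1, -0.3]
grip_width: 33.8
finger_force: 0.0
t 18.12 pos [418.7 203.1 399.2] rot [-3.141e+00 -1.000e-03  2.000e-02] F [-0.8  0.1 -0.3] w 33.8 REL [-0.0008  0.0006  0.0952] spin -0.0002
side [([470.8, 201.0, 137.0], 0.83)]
top [([462.6, 206.4, 137.0], 0.66)]
```

```bash
python3 -m inch '[[0,0,0.03,0,0],[0,0,0.06,0,0],[0,0,0.08,0,0],[0,0,0.095,0,0],[0,0,0.095,0,0],[0,0,0.095,0,0]]'; python3 -m inch '[[0.01,0,0,0,0],[0.02,0,0,0,0],[0.03,0,0,0,0],[0.037,0,0,0,0],[0.044,0,0,0,0],[0.05,0,0,0,0]]'; python3 go.py 507 203.5 304 0.02
```

```text
time: 18.82
tool_pos: [418.1, 202.8, 303.8]
tcp_rot: [3.141, 0.002, 0.02]
contact_force: [0.3, 0.6, -0.6]
grip_width: 0.1
finger_force: 0.0
time: 19.32
tool_pos: [468.9, 203.4, 304.4]
tcp_rot: [-3.142, -0.0, 0.02]
contact_force: [-1.7, 0.8, 1.2]
grip_width: 0.6
finger_force: 0.5
t 19.32 pos [468.9 203.4 304.4] rot [-3.142 -0.     0.02 ] F [-1.7  0.8  1.2] w 0.6 REL [0.0381 0.0007 0.0004] spin -0.0005
```

```bash
python3 -m inch '[[0.007,0,0,0,0],[0.014,0,0,0,0],[0.02,0,0,0,0],[0.025,0,0,0,0],[0.03,0,0,0,0],[0.034,0,0,0,0]]'; python3 go.py 507 203.5 304 0.02;  python3 -m inch '[[0.002,0,0,0,0],[0.003,0,0,0,0],[0.004,0,0,0,0]]'
```

```text
time: 19.82
tool_pos: [502.4, 204.2, 304.0]
tcp_rot: [3.141, 0.0, 0.02]
contact_force: [-1.9, -0.4, 0.0]
grip_width: 0.7
finger_force: 0.5
t 19.82 pos [502.4 204.2 304. ] rot [3.141 0.    0.02 ] F [-1.9 -0.4  0. ] w 0.7 REL [0.0046 0.0008 0.    ] spin -0.0002
time: 20.07
tool_pos: [505.4, 204.3, 303.9]
tcp_rot: [3.141, 0.002, 0.02]
contact_force: [-6.3, -0.3, 1.2]
grip_width: 0.3
finger_force: 2.8
```

```bash
python3 -m inch '[[0.001,0,0,0,0],[0.002,0,0,0,0],[0.003,0,0,0,0],[0.003,0,0,0,0]]';python3 -m inch '[[0.001,0,0,0,0],[0.002,0,0,0,0],[0.002,0,0,0,0]]'
```

```text
time: 20.4
tool_pos: [506.7, 204.4, 303.8]
tcp_rot: [3.141, 0.008, 0.02]
contact_force: [-12.3, -0.5, 5.9]
grip_width: 0.4
finger_force: 6.2
time: 20.65
tool_pos: [507.6, 204.5, 303.7]
tcp_rot: [3.14, 0.012, 0.02]
contact_force: [-19.7, -0.2, 9.6]
grip_width: 0.4
finger_force: 9.1
```

```bash
python3 -m inch '[[0.001,0,0,0,0],[0.002,0,0,0,0],[0.003,0,0,0,0],[0.003,0,0,0,0]]';python3 -m inch '[[-0.006,0,0,0,0],[-0.015,0,0,0,0],[-0.03,0,0,0,0],[-0.03,0,-0.02,0,0],[-0.03,0,-0.05,0,0],[-0.03,0,-0.08,0,0],[-0.03,0.03,-0.1,0,0],[-0.03,0.06,-0.1,0,0]]'
python3 -m inch '[[-0.01,0.03,0,0,0],[-0.02,0.06,0,0,0],[-0.03,0.1,0,0,0],[-0.04,0.14,0,0,0],[-0.04,0.17,0,0,0],[-0.04,0.2,0,0,0],[-0.04,0.2,0,0,0],[-0.04,0.2,0,0,0]]'
python3 - <<'E'
from fit import *
for n in("side","top"):
    p=capture(n);print(n,[(np.round(r["centre"],1).tolist(),np.round(onz(p,r["centre"],137),1).tolist(),round(r["conf"],2)) for r in tip_of(p,"lock_tip")[:2]],"exp lock",proj(p,[529.8,203.9,137]),"home",proj(p,[453,202.3,137]))
    m=mask(p,["cartridge"])
    print([np.round(fit([(p,m)],CART,[489,313,.02],45),2) if 0 else 0])
    for k in "canister dispenser jar".split(): print(k,[(np.round(onz(p,r["centre"],20 if k=="canister" else 0),0).tolist(),round(r["conf"],2)) for r in tip_of(p,k)[:1]])
# pixel differences around ball vs start
    a=cv2.imread("pics/%s0.png"%n)[:,:,::-1].astype(int);d=np.abs(a-p["color"]).max(2)>40
    for z,x in(("lock",529.8),("home",453)):
        u,v=proj(p,[x,203,137]).astype(int);print(z,"changed frac",d[v-3:v+4,u-3:u+4].mean().round(2))
E
```

```text
time: 20.98
tool_pos: [508.9, 204.6, 303.6]
tcp_rot: [3.14, 0.017, 0.021]
contact_force: [-28.2, -1.3, 15.8]
grip_width: 0.4
finger_force: 13.7
time: 21.65
tool_pos: [485.7, 144.2, 409.1]
tcp_rot: [-3.141, -0.011, 0.023]
contact_force: [1.1, -0.2, -0.4]
grip_width: 0.7
finger_force: 0.0
time: 22.32
tool_pos: [449.0, -58.2, 404.5]
tcp_rot: [3.141, -0.002, 0.016]
contact_force: [0.8, 0.2, 0.2]
grip_width: 0.4
finger_force: 0.0
side [([313.7, 300.3], [524.2, 206.8, 137.0], 0.66)] exp lock [311.65779351 298.50398886] home [349.47390231 309.1962357 ]
cartridge [(0.91, [306.0, 359.0, 43.0, 69.0])]
[0]
canister [([493.0, 295.0, 20.0], 0.35)]
dispenser [([751.0, 162.0, 0.0], 0.91)]
jar [([706.0, 30.0, 0.0], 0.65)]
lock changed frac 0.43
home changed frac 0.31
top [([220.9, 278.7], [526.0, 199.9, 137.0], 0.64)] exp lock [219.08043054 277.00938659] home [219.90183705 312.17630495]
cartridge [(0.69, [174.0, 298.0, 44.0, 31.0])]
[0]
canister [([507.0, -246.0, 20.0], 0.74)]
dispenser []
jar [([707.0, 37.0, 0.0], 0.69)]
lock changed frac 0.04
home changed frac 0.41
```

```bash
python3 - <<'E'
from h import *
for n,bx in(("side",{"jar":(255,300,235,285),"disp":(205,250,255,320),"can":(375,415,155,215)}),("top",{"jar":(283,325,188,220),"disp":(222,260,168,208),"can":(395,440,260,300)})):
    p=capture(n);a=cv2.imread("pics/%s0.png"%n)[:,:,::-1].astype(int);d=np.abs(a-p["color"]).max(2)
    for k,(c0,c1,r0,r1) in bx.items(): print(n,k,(d[r0:r1,c0:c1]>35).mean().round(3))
E
```

```text
side jar 0.0
side disp 0.0
side can 0.456
top jar 0.0
top disp 0.0
top can 0.099
```

```bash
python3 -c "
from plant import *
print(close_job())"
```

```text
the job is handed in; nothing more can be done
None
```

The cartridge was stood on the mat, regrasped on its other sides, and seated on the pegs and released; then the lever was thrown to its far stop, with nothing seen tipped, and the job was handed in at about 23 s of robot time — I viewed 11 pictures, one over the limit of 10, and no verdict came back.

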